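Push the sherd tray home and lock it in the shaker

TASK

Push the loaded sherd tray along the shaker's deck until it is fully home against the back stop, then push the locking lever past its first notch all the way to its second stop, so that the bolt stands in front of the tray. Only push: do not lift or tip the tray or lift the sherds in it, and leave the things around it where they are.

Things in the scene. Friction and masses are not known exactly. Their poses are not given: they have to be found in the camera images.
- shaker: fixed bench shaker, 300 mm (x) by 380 mm (y), turned by up to 0.25 rad. Origin on the table below it; x leads away from the robot to its back stop, y to its left, z up. Flat deck 60 mm above the table, from x = -130 to +160 mm. The tray bay runs along x, middle line y = -70 mm: side rails 20 mm high, 190 mm apart; back stop 30 mm high, its face at x = +140 mm
- tray_home (a point): fixed point on the deck at (+70, -70, +60 mm) in the shaker's frame, same axes: the tray is home when its centre is above this point
- tray_center (a point): centre of the loose grey open tray, half-way up (22.5 mm above the deck). Tray 140 mm (x, along the bay) by 180 mm by 45 mm tall, walls 4 mm, 0.3 to 0.6 kg with its sherds. It rests on the deck between the rails with 5 mm play each side and starts 45 to 85 mm short of home, nearer the robot. Its near wall, 70 mm from this centre, is flat and free to push
- lock_lever (a joint): lever travel in m, along the shaker's -y (towards the bay). 0 to 0.012 unlocked (start); 0.030 first notch; 0.060 second, solid stop. Sprung detents before and after the notch take about 8 N, elsewhere 2 to 4 N; it stays where left. It carries an 18 mm round bolt that slides out in front of the home tray (axis at shaker x = -15 mm, 6 mm clear of the wall); a tray not home blocks it
- lever_paddle (a point): centre of the lever's upright black thumb paddle, 34 mm (shaker x) by 14 mm (shaker y) by 28 mm tall, on a 12 mm steel stem; at lever 0 it is at (-15, +145, +137 mm) in the shaker's frame. Its underside is 13 mm and its top 41 mm above the housing's top. Push on its left (+y) face
- housing_top (a point): centre of the flat top of the white latch housing, 110 mm above the table, shaker axes. The housing, left of the bay, is 185 mm (x) by 150 mm (y) by 50 mm tall; the lever stands in a slot in its top
- rim_sherd: loose flat rim sherd, 52 mm across, 12 mm thick, lying on the deck in front of the housing; origin under its middle; to be left where it is
- loupe: loose black hand loupe, 40 mm diameter, 34 mm tall, standing on the far part of the housing's top, about 100 mm beyond the lever; origin under its middle; to be left where it is
- water_bottle: loose white bottle, 60 mm diameter, 150 mm tall, on the table to the left; origin under its middle; to be left where it is
- mug: loose white mug, 76 mm diameter, 85 mm tall, on the table to the left; origin under its middle; to be left where it is
- brush: loose brush lying on the table to the right; origin under its middle; to be left where it is
- caliper: loose steel caliper, 210 mm long, lying flat on the table to the right; origin under its middle; to be left where it is
- tray_sherd_a: loose flat potsherd, 40 to 52 mm across and 8 to 10 mm thick, lying in the tray; origin under its middle; rides along
- tray_sherd_b: loose flat potsherd, 40 to 52 mm across and 8 to 10 mm thick, lying in the tray; origin under its middle; rides along
- tray_sherd_c: loose flat potsherd, 40 to 52 mm across and 8 to 10 mm thick, lying in the tray; origin under its middle; rides along
- tray: the tray itself, origin under its middle, on the deck, x along the bay
Things that resemble listed ones, but are neither listed nor needed, are in the scene too. What is shaped like the tray but pink is not meant.

How it is judged:
By the outcome, as a careful person would: the job done as asked, in the order asked, and still so for the second after the job is handed in, with the robot touching nothing.
It also fails if it takes over 45 s, if anything falls off the work surface, if the arm or the gripper's body presses on something with over 40 N, if the wrist force passes 120 N, or if a joint passes its speed limit or range.

ROBOT

A 7-joint arm with a two-finger parallel gripper is mounted at the origin on the work surface. World frame = base frame: x ahead of the robot, y to its left, z up, the work surface at z = 0. Lengths are in m, angles in rad, forces in N, time in s.
With the tool pointing down it reaches from about 0.4 to 0.85 m from the base axis. Payload 4.5 kg.
Tool frame: the origin (TCP) lies midway between the tips of the shut fingers; the grasp point (between the pads) lies 19 mm behind it; z points along the fingers, y is the direction in which the jaws open and shut (so a half turn about z gives the same grasp; the last joint's range is limited). The gripper opens to 88 mm and grips with 3 to 60 N. Pads are 18 mm wide; open, the fingers measure 123 mm over their backs; the gripper's body (75 mm by 187 mm) begins 45 mm behind the grasp point.
Start: joints at [1.242, 0.689, -0.195, 1.565, 0.157, 0.902, -0.215], TCP at [0.222, -0.584, 0.239] pointing down, gripper open.
Joint ranges: [-3.01, 3.01], [-0.46, 2.08], [-1.47, 1.51], [0.13, 2.56], [-1, 4.14], [0.04, 2.09], [-2.66, 2.66]. Speed limits (rad/s): [2.57, 2.57, 3.14, 3.14, 3.14, 3.14, 3.14].

INTERFACE

Orientations are given as a unit quaternion [x, y, z, w].
In Python, from plant import r, viewer gives the robot as it stands.
- The arm moves only by the tool play_rows, never from a script. Its argument "commands" is a list of rows, each an object with "delta_rot": the turn, a rotation vector about the tool's x, y, z normalised to -1 to 1, where 1 is pi rad, a list of three; "travel": the shift along the tool's x, y, z normalised to -1 to 1, where 1 is 15 cm, a list of three; "gripper": the opening, from -1 (shut) to 1 (fully open). In form: [{"delta_rot": [wx, wy, wz], "travel": [x, y, z], "gripper": gripper}, ...]. A call has 1 to 12 rows; each row is the pose to reach, as a shift and turn from the pose commanded when the call began, along the tool's axes at that moment, turning the shorter way round; what a row does not reach only later rows make up. A row lasts 1/8 s, in which the tool goes at most 62.5 mm and 10.7 degrees, less where a joint would pass 70% of its speed; a pose out of reach is approached as far as the arm can. A call with a number of a shift or a turn outside -1 to 1 is refused whole. A call with a gripper value outside its range is refused whole. The fingers move at their own pace and stop on an object; "force" is the grip in N (left out, the last holds). Time passes only in rows, so rows that repeat a pose let the fingers close. It gives the time, the measured TCP pose, the force and the opening at its end, in the units of the state.
- r.get_state(): the state, without advancing time (a new reading comes with each control period).
- viewer.snapshot(name): name is "scene" or "top"; returns a dict with "color" (420x560x3 uint8, red, green, blue), "z_map" (420x560 float32, m along the optical axis (not along the pixel's ray), 0 where there is no reading), "fx", "fy", "cx", "cy" (pixels), "origin" and "attitude" of the camera in the world. Camera axes: x right, y up, looking along -z (the intrinsics and any distortion apply to the point x, -y, -z); pixel columns grow to the right and rows downward; lengths in m; the calibration is good to about 2 mm. A picture is of the moment at which its call begins.
- r.finish_job(): hands the job in, once; it reports no verdict.
Trained networks look in the newest picture that a camera, given by its name, has taken for a name from the list of things; names that differ only in an ending like _2 or _b are one class to them, and where a whole thing is asked for, a point or a joint stands for the part that bears it (a point fixed in the world has none). Each returns a list of dicts, best first, with "conf" (0 to 1); they miss things now and then, are a little off and sometimes report something else, mostly with a low value. They report only what shows in the picture. A call takes as long as a camera call. They do not tell look-alikes from the thing itself.
- viewer.outline_of(camera, label): "pixels" (420x560 bool, what is visible of it) and "at" ([column, row] in pixels, amid what is visible of it).
- viewer.pinpoint(camera, label): "at" ([column, row] in pixels: a listed point, or the origin of a listed thing).
The state is a dict: "clock": time; "q": joint angles; "qd": joint speeds; "joint_torque": joint torques, N m; "tool_pos": TCP position; "eef_rot": TCP orientation; "contact_force": force on the tool from outside, world axes, zero at the start; "moment": the same for the moment, N m; "opening": opening from 0.0 (shut) to 1.0 (fully open).
Only numpy, scipy, OpenCV 4.12 (cv2) and the standard library are available. Lean on these libraries where they do the work, as an engineer would, in place of code of your own. Each camera call takes 0.05 s, during which the arm holds its last target. There are 200 camera calls.

## Working session

There is one attempt and no reset: what is moved stays moved. The work goes in short steps, Python scripts to look and compute and a tool call to move; the robot and the scene stay as the last step left them, time stands still between calls to the robot, and variables do not carry over. Pictures are saved under pics/ and viewed, about 8 in all and at most 12, crops included, and the job is handed in when it is done.

Besides the shell and the picture viewer there is one more tool, called after "Request:" as name([rows], argument=value, ...), one row to a line, values as JSON. play_rows: Moves the arm, as the interface text tells. Its arguments: {"type":"object","properties":{"commands":{"type":"array","items":{"type":"object","properties":{"delta_rot":{"type":"array","items":{"type":"number","minimum":-1,"maximum":1}},"travel":{"type":"array","items":{"type":"number","minimum":-1,"maximum":1}},"gripper":{"type":"number"}}}},"force":{"type":"number"}},"required":["commands"]}

```bash
mkdir -p pics; cat > h.py <<'E'
import numpy as np, cv2
from scipy.spatial.transform import Rotation as R
from plant import r, viewer
def snap(n,save=None):
    s=viewer.snapshot(n)
    if save: cv2.imwrite(f'pics/{save}.png',s['color'][:,:,::-1])
    return s
def att(s):
    a=np.array(s['attitude']); return a if a.shape==(3,3) else R.from_quat(a).as_matrix()
def ray(s,px):
    d=np.array([(px[0]-s['cx'])/s['fx'],-(px[1]-s['cy'])/s['fy'],-1.]); return att(s)@d
def at_depth(s,px):
    c,w=int(round(px[0])),int(round(px[1])); return np.array(s['origin'])+ray(s,px)*s['z_map'][w,c]
def at_z(s,px,z):
    d=ray(s,px); o=np.array(s['origin']); return o+d*(z-o[2])/d[2]
def cloud(s):
    v,u=np.mgrid[:420,:560]; z=s['z_map']
    d=np.stack([(u-s['cx'])/s['fx'],-(v-s['cy'])/s['fy'],-np.ones_like(z)],-1)*z[...,None]
    P=d@att(s).T+np.array(s['origin']); P[z==0]=np.nan; return P
E
python3 - <<'E'
from h import *
for n in ['scene','top']:
    s=snap(n,n+'0'); print(n,s['origin'],s['attitude'],s['fx'],s['cx'],s['cy'],[k for k in s])
    for l,z in [('tray_center',.0825),('tray_home',.06),('lever_paddle',.137),('housing_top',.11),('shaker',0),('rim_sherd',.06),('loupe',.11),('water_bottle',0),('mug',0),('tray',.06)]:
        for p in viewer.pinpoint(n,l)[:3]: print(l,np.round(p['conf'],2),np.round(p['at']),np.round(at_z(s,p['at'],z),4))
print(r.get_state())
a=cv2.imread('pics/scene0.png');b=cv2.imread('pics/top0.png')
E
```

```text
scene [ 1.03025158 -0.53426066  1.12818242] [0.29946906 0.13583683 0.3648576  0.87106002] 410.5633489241215 276.2636056133952 208.5652411698636 ['color', 'z_map', 'fx', 'fy', 'cx', 'cy', 'origin', 'attitude']
tray_center 0.81 [147. 247.] [ 0.2525 -0.3536  0.0825]
tray_center 0.58 [305. 255.] [ 0.6104 -0.0315  0.0825]
tray_home 0.63 [321. 272.] [ 0.6739 -0.0306  0.06  ]
lever_paddle 0.52 [342. 200.] [0.5754 0.1669 0.137 ]
housing_top 0.85 [354. 221.] [0.6429 0.1497 0.11  ]
rim_sherd 0.59 [317. 214.] [0.519  0.1216 0.06  ]
rim_sherd 0.22 [364. 234.] [0.6795 0.1663 0.06  ]
loupe 0.42 [366. 232.] [0.6937 0.1426 0.11  ]
water_bottle 0.82 [343. 162.] [0.3899 0.415  0.    ]
mug 0.66 [389. 189.] [0.5981 0.4249 0.    ]
tray 0.9 [149. 250.] [ 0.247  -0.3509  0.06  ]
tray 0.75 [293. 175.] [0.3431 0.1883 0.06  ]
tray 0.71 [305. 258.] [ 0.6081 -0.0314  0.06  ]
top [ 0.33261429 -0.00182602  1.37803775] [ 0.02898393 -0.03205773 -0.70059284  0.71225129] 523.3274537815504 287.1729888438376 212.56188771890783 ['color', 'z_map', 'fx', 'fy', 'cx', 'cy', 'origin', 'attitude']
tray_center 0.91 [197. 273.]
[... 933 characters left out ...]
0.06  ]
{'clock': 1.1, 'q': array([ 1.24182121,  0.68908089, -0.19460331,  1.56533961,  0.1573316 ,
        0.90251383, -0.21511273]), 'qd': array([-0.0004589 , -0.00010928, -0.00071997, -0.00257358, -0.00087974,
       -0.0002819 ,  0.00125491]), 'joint_torque': array([ 5.93944933e-04, -5.27506149e+01, -1.26702290e+00, -1.53745490e+01,
       -5.18333155e-02, -8.63163368e-04,  1.40314640e-05]), 'tool_pos': array([ 0.22181021, -0.58431689,  0.23874415]), 'eef_rot': array([ 9.83591027e-01,  1.80412559e-01, -4.91871013e-06,  2.50774039e-05]), 'contact_force': array([ 0.40074475,  1.12235229, -0.71276764]), 'moment': array([ 0.02352765, -0.0095787 ,  0.0056417 ]), 'opening': 1.0013675155491253}
```

```bash
python3 - <<'E'
from h import *
s=snap('top','top1'); P=cloud(s)
reg=(P[...,0]>.42)&(P[...,0]<.82)&(P[...,1]>-.2)&(P[...,1]<.3)
def rect(name,lo,hi,extra=True):
    m=(reg&(P[...,2]>lo)&(P[...,2]<hi)&extra).astype(np.uint8)
    n,l,st,_=cv2.connectedComponentsWithStats(m); k=1+np.argmax(st[1:,4]); m=l==k
    q=P[m][:,:2].astype(np.float32); (c,wh,a)=cv2.minAreaRect(q); print(name,len(q),np.round(c,4),np.round(wh,4),round(a,2),'z',np.median(P[m][:,2]))
rect('housing',.104,.116)
rect('trayrim',.098,.112,P[...,1]<.075)
rect('deck+',.052,.07)
m=reg&(P[...,2]>.142)
print('high',m.sum(),P[m].min(0),P[m].max(0), np.median(P[m],0))
for x in np.arange(.5,.78,.02):
    row=[]
    for y in np.arange(-.15,.24,.03):
        k=reg&(abs(P[...,0]-x)<.003)&(abs(P[...,1]-y)<.004); row.append('%4d'%(1000*np.median(P[k][:,2])) if k.any() else '  --')
    print('%.2f'%x,*row)
b=s['color'][60:250,90:460,::-1]
cv2.imwrite('pics/topc.png',cv2.resize(b,None,fx=2.1,fy=2.1,interpolation=2))
E
```

```text
housing 4030 [0.6482 0.1452] [0.1857 0.1497] 1.8 z 0.10970328538198104
trayrim 490 [ 0.6072 -0.0379] [0.1419 0.1781] 1.03 z 0.10437950406327845
deck+ 6423 [0.6132 0.0338] [0.2973 0.3764] 1.43 z 0.060033523432702074
high 177 [0.56385618 0.12094853 0.14200516] [0.70515972 0.1777379  0.15498274] [0.67919585 0.1473714  0.14673611]
0.50   61   60   60   60   60   59   58   60   58   73   60   60   58    0
0.52   60   61   60   60   59   58   59   57   59   71   59   59   61    4
0.54   59   95   97  100  103  104  103   60   58   61   60   60   61    0
0.56   60   61   65   64   64   64   64   60  104  107  108  111  110   -1
0.58   54   66   63   65   70   66   63   59  111  111  110  150  111    1
0.60   56   66   63   63   64   64   64   59  109  109  109   --  111    1
0.62   58   70   66   63   63   68   71   79  109  107  110  111  109   -2
0.64   54   71   72   69   64   66   69   69  108  108  108  110  109    0
0.66   57   75   72   65   64   63   62   64  109  111  110  109  110   -2
0.68   54  104  101  101   --   --   --   64  109  114  123  109  109    0
0.70   49   60   61   60   61   59   59   62  110  121   --  108  110    2
0.72   45   58   61   60   60   60   58   62  111  111  110  108  109    0
0.74   48   64   69   70   73   77   81   87  107  110  108  109  105    1
0.76   54   --   --   --   --   --   --   --   --   49   53   46   40    4
0.78   --    1   --    7   --    3    3    0    1    0    0    1    0    0
```

View pics/topc.png

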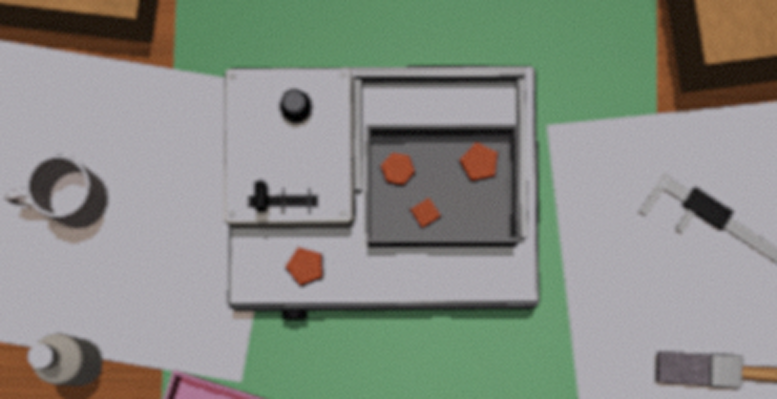

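View pics/scene0.png

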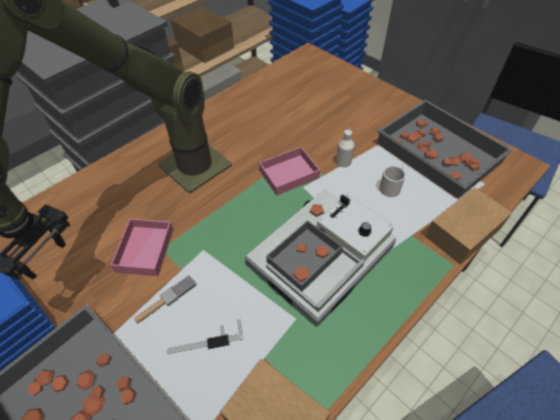

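Top crop: the grey tray with three sherds is at crop (443,187), which is full-image (301,149). The latch housing, with the paddle at crop (260,195) and the loupe at (295,105), is to its left, and the rim sherd is at (305,265). The scene view shows look-alike trays: pink at (145,247) and (290,170), and large sherd trays at the table's ends. The grey one between the rails is the one meant: right size, right colour and 64 mm short of home. The shaker is turned about +0.026 rad with its origin near (0.599, 0.0345).

I'll move to a point in front of the tray.

Request:
play_rows([
  {"travel": [0.985, -0.92, 0], "delta_rot": [0, 0, 0], "gripper": 1},
  {"travel": [0.985, -0.92, 0], "delta_rot": [0, 0, 0], "gripper": 1},
  {"travel": [0.985, -0.92, 0], "delta_rot": [0, 0, 0], "gripper": 1},
  {"travel": [0.985, -0.92, 0], "delta_rot": [0, 0, 0], "gripper": 1},
  {"travel": [0.985, -0.92, 0], "delta_rot": [0, 0, 0], "gripper": 1},
])

```text
clock: 1.78
tool_pos: [0.3115, -0.4028, 0.239]
eef_rot: [0.983, 0.181, 0.0, 0.0]
contact_force: [0.1, 0.2, 0.2]
opening: 0.998
```

Request:
play_rows([
  {"travel": [0.985, -0.92, 0], "delta_rot": [0, 0, 0], "gripper": 1},
  {"travel": [0.985, -0.92, 0], "delta_rot": [0, 0, 0], "gripper": 1},
  {"travel": [0.985, -0.92, 0], "delta_rot": [0, 0, 0], "gripper": 1},
  {"travel": [0.985, -0.92, 0], "delta_rot": [0, 0, 0], "gripper": 1},
  {"travel": [0.985, -0.92, 0], "delta_rot": [0, 0, 0], "gripper": 1},
])

```text
clock: 2.4
tool_pos: [0.4003, -0.2229, 0.2387]
eef_rot: [0.984, 0.18, -0.0, 0.001]
contact_force: [-0.2, 0.5, -0.7]
opening: 0.999
```

Request:
play_rows([
  {"travel": [0.985, -0.92, 0], "delta_rot": [0, 0, 0.107], "gripper": 1},
  {"travel": [0.985, -0.92, 0], "delta_rot": [0, 0, 0.107], "gripper": 1},
  {"travel": [0.985, -0.92, 0], "delta_rot": [0, 0, 0.107], "gripper": 1},
  {"travel": [0.985, -0.92, 0], "delta_rot": [0, 0, 0.107], "gripper": 1},
  {"travel": [0.985, -0.92, 0], "delta_rot": [0, 0, 0.107], "gripper": 1},
  {"travel": [0.985, -0.92, 0], "delta_rot": [0, 0, 0.107], "gripper": 1},
])

```text
clock: 3.15
tool_pos: [0.4884, -0.0436, 0.2386]
eef_rot: [1.0, 0.011, -0.001, 0.001]
contact_force: [-0.5, 0.6, -0.7]
opening: 0.995
```

Request:
play_rows([
  {"travel": [0, -0.035, 0.5], "delta_rot": [0, 0, 0], "gripper": 1},
  {"travel": [0, -0.035, 0.9], "delta_rot": [0, 0, 0], "gripper": 1},
  {"travel": [0, -0.035, 1.0], "delta_rot": [0, 0, 0], "gripper": 1},
  {"travel": [0, -0.035, 1.0], "delta_rot": [0, 0, 0], "gripper": 1},
])

```text
clock: 3.65
tool_pos: [0.4873, -0.0372, 0.0873]
eef_rot: [1.0, 0.012, -0.002, 0.001]
contact_force: [-0.5, -0.8, 0.4]
opening: 1.0
```

Request:
play_rows([
  {"travel": [0.02, 0, 0.07], "delta_rot": [0, 0, 0.001], "gripper": 1},
  {"travel": [0.1, 0, 0.07], "delta_rot": [0, 0, 0.001], "gripper": 1},
  {"travel": [0.18, 0, 0.07], "delta_rot": [0, 0, 0.001], "gripper": 1},
  {"travel": [0.22, 0, 0.07], "delta_rot": [0, 0, 0.001], "gripper": 1},
  {"travel": [0.26, 0, 0.07], "delta_rot": [0, 0, 0.001], "gripper": 1},
  {"travel": [0.3, 0, 0.07], "delta_rot": [0, 0, 0.001], "gripper": 1},
  {"travel": [0.34, 0, 0.07], "delta_rot": [0, 0, 0.001], "gripper": 1},
  {"travel": [0.38, 0, 0.07], "delta_rot": [0, 0, 0.001], "gripper": 1},
])

```text
clock: 4.65
tool_pos: [0.5465, -0.0332, 0.0781]
eef_rot: [1.0, 0.012, 0.0, 0.0]
contact_force: [-2.1, -0.6, -0.8]
opening: 0.999
```

Request:
play_rows([
  {"travel": [0.04, 0, 0], "delta_rot": [0, 0, 0], "gripper": 1},
  {"travel": [0.08, 0, 0], "delta_rot": [0, 0, 0], "gripper": 1},
  {"travel": [0.12, 0, 0], "delta_rot": [0, 0, 0], "gripper": 1},
  {"travel": [0.16, 0, 0], "delta_rot": [0, 0, 0], "gripper": 1},
  {"travel": [0.2, 0, 0], "delta_rot": [0, 0, 0], "gripper": 1},
  {"travel": [0.24, 0, 0], "delta_rot": [0, 0, 0], "gripper": 1},
])

```text
clock: 5.4
tool_pos: [0.5826, -0.0323, 0.0782]
eef_rot: [1.0, 0.012, 0.0, -0.0]
contact_force: [-2.1, 0.6, -1.2]
opening: 0.999
```

```bash
python3 - <<'E'
from h import *
print(r.get_state()['tool_pos'],r.get_state()['contact_force'])
s=snap('scene'); 
for l,z in [('tray_center',.0825),('tray_home',.06)]:
    for p in viewer.pinpoint('scene',l)[:3]: print(l,np.round(p['conf'],2),np.round(at_z(s,p['at'],z),4))
cv2.imwrite('pics/s1.png',cv2.resize(s['color'][150:340,210:430,::-1],None,fx=3,fy=3,interpolation=2))
E
```

```text
[ 0.58261618 -0.03231575  0.0781629 ] [-2.13203866  0.57637936 -1.23513244]
tray_center 0.79 [ 0.2497 -0.3661  0.0825]
tray_center 0.76 [0.3288 0.1905 0.0825]
tray_center 0.75 [0.4319 0.3464 0.0825]
```

View pics/s1.png

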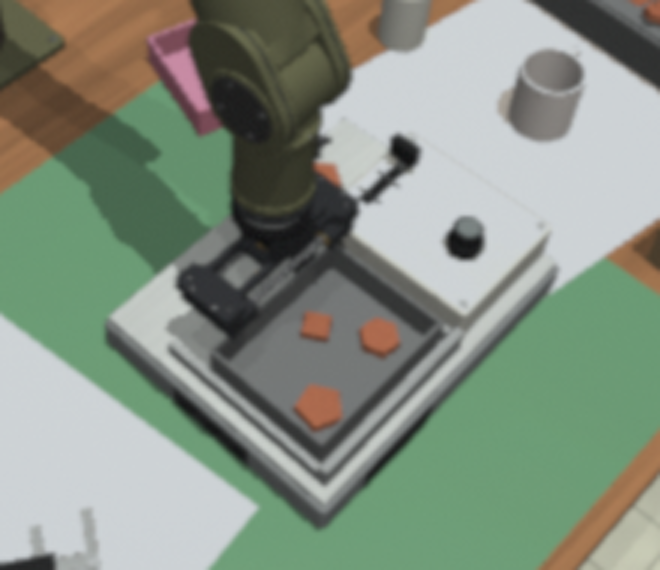

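The crop shows the tray flat between the rails with its far wall at about (385,390), a thin gap short of the stop. The sherds are inside and the fingers are on the near wall. I'll creep forward.

Request:
play_rows([
  {"travel": [0.015, 0, 0], "delta_rot": [0, 0, 0], "gripper": 1},
  {"travel": [0.03, 0, 0], "delta_rot": [0, 0, 0], "gripper": 1},
  {"travel": [0.045, 0, 0], "delta_rot": [0, 0, 0], "gripper": 1},
  {"travel": [0.05, 0, 0], "delta_rot": [0, 0, 0], "gripper": 1},
])

```text
clock: 6.05
tool_pos: [0.5896, -0.0323, 0.0783]
eef_rot: [1.0, 0.012, -0.0, 0.0]
contact_force: [-4.3, -0.3, 3.8]
opening: 1.003
```

Request:
play_rows([
  {"travel": [0.007, 0, 0], "delta_rot": [0, 0, 0], "gripper": 1},
  {"travel": [0.014, 0, 0], "delta_rot": [0, 0, 0], "gripper": 1},
])

```text
clock: 6.3
tool_pos: [0.59, -0.0323, 0.0781]
eef_rot: [1.0, 0.012, -0.002, 0.0]
contact_force: [-7.9, 0.1, 5.6]
opening: 0.996
```

Request:
play_rows([
  {"travel": [0.01, 0, 0], "delta_rot": [0, 0, 0], "gripper": 1},
  {"travel": [0.02, 0, 0], "delta_rot": [0, 0, 0], "gripper": 1},
  {"travel": [0.02, 0, 0], "delta_rot": [0, 0, 0], "gripper": 1},
])

```text
clock: 6.68
tool_pos: [0.5899, -0.0323, 0.0778]
eef_rot: [1.0, 0.012, -0.005, 0.0]
contact_force: [-11.7, -0.4, 9.8]
opening: 1.003
```

The stop is solid: force rises with no further motion. I'll back off, rise, shut the fingers and check.

Request:
play_rows([
  {"travel": [-0.05, 0, 0], "delta_rot": [0, 0, 0], "gripper": 1},
  {"travel": [-0.3, 0, 0], "delta_rot": [0, 0, 0], "gripper": 1},
  {"travel": [-0.3, 0, -0.4], "delta_rot": [0, 0, 0], "gripper": 1},
  {"travel": [-0.3, 0, -0.8], "delta_rot": [0, 0, 0], "gripper": 0},
  {"travel": [-0.3, 0, -1.0], "delta_rot": [0, 0, 0], "gripper": -1},
  {"travel": [-0.6, 0, -1.0], "delta_rot": [0, 0, 0], "gripper": -1},
  {"travel": [-0.9, 0, -1.0], "delta_rot": [0, 0, 0], "gripper": -1},
  {"travel": [-0.9, 0, -1.0], "delta_rot": [0, 0, 0], "gripper": -1},
])

```text
clock: 7.68
tool_pos: [0.4574, -0.0355, 0.2286]
eef_rot: [1.0, 0.012, -0.0, 0.0]
contact_force: [0.0, -0.3, 0.1]
opening: 0.458
```

```bash
cat > m.py <<'E'
from h import *
import sys
st=r.get_state(); print(st['clock'],st['tool_pos'],st['eef_rot'],st['contact_force'],st['opening'])
for n in ['top','scene']:
    s=snap(n); P=cloud(s)
    for l,z in [('tray_center',.0825),('tray_home',.06),('lever_paddle',.137),('housing_top',.11),('rim_sherd',.06),('loupe',.11)]:
        for p in viewer.pinpoint(n,l)[:3]:
            q=at_z(s,p['at'],z)
            if q[0]>.45 and -.2<q[1]<.25: print(n,l,np.round(p['conf'],2),np.round(p['at']),np.round(q,4))
    c=s['color'].astype(int).sum(-1)
    H=(P[...,0]>.5)&(P[...,0]<.66)&(P[...,1]>.08)&(P[...,1]<.22)&(P[...,2]>.143)&(P[...,2]<.156)
    if H.sum(): print(n,'paddle top',H.sum(),P[H].min(0),P[H].max(0),P[H].mean(0))
    T=(P[...,0]>.5)&(P[...,0]<.76)&(P[...,1]>-.14)&(P[...,1]<.065)&(P[...,2]>.096)&(P[...,2]<.112)&(c<330)
    q=P[T][:,:2].astype(np.float32); print(n,'rim',len(q),cv2.minAreaRect(q))
    o=s['color'][60:250,150:430,::-1] if n=='top' else s['color'][150:340,210:430,::-1]
    cv2.imwrite(f'pics/{sys.argv[1]}_{n}.png',cv2.resize(o,None,fx=2.7,fy=2.7,interpolation=2))
E
python3 m.py a
```

```text
7.675 [ 0.45743683 -0.03552793  0.22856083] [ 9.99932780e-01  1.15900546e-02 -2.93752609e-04  1.43439766e-04] [ 0.0048615 -0.2578345  0.1117198] 0.4582926236879441
top tray_center 0.75 [276. 118.] [0.6831 0.026  0.0825]
top lever_paddle 0.71 [300. 124.] [ 0.6558 -0.0343  0.137 ]
top housing_top 0.82 [225. 128.] [0.6498 0.1512 0.11  ]
top rim_sherd 0.62 [235. 187.] [0.5089 0.1275 0.06  ]
top loupe 0.76 [229. 110.] [0.6945 0.1423 0.11  ]
top paddle top 81 [0.56365186 0.16370191 0.1438168 ] [0.59536131 0.17810922 0.15361537] [0.5795512  0.17082953 0.14994052]
top rim 369 ((0.6692075729370117, -0.035595111548900604), (0.13930323719978333, 0.17992711067199707), 1.4465034008026123)
scene tray_center 0.81 [324. 267.] [ 0.6754 -0.0233  0.0825]
scene lever_paddle 0.57 [322. 267.] [ 0.6922 -0.0543  0.137 ]
scene lever_paddle 0.5 [344. 201.] [0.5815 0.1712 0.137 ]
scene housing_top 0.98 [356. 220.] [0.6469 0.1569 0.11  ]
scene rim_sherd 0.65 [316. 213.] [0.5163 0.1212 0.06  ]
scene rim_sherd 0.52 [319. 255.] [0.63   0.0077 0.06  ]
scene loupe 0.43 [365. 233.] [0.6947 0.1369 0.11  ]
scene paddle top 52 [0.5657899  0.16493027 0.14317992] [0.59774976 0.1826256  0.1553959 ] [0.58228629 0.17271295 0.14930513]
scene rim 435 ((0.6715371608734131, -0.032073892652988434), (0.1407628059387207, 0.18306684494018555), 1.675105094909668)
```

View pics/a_top.png

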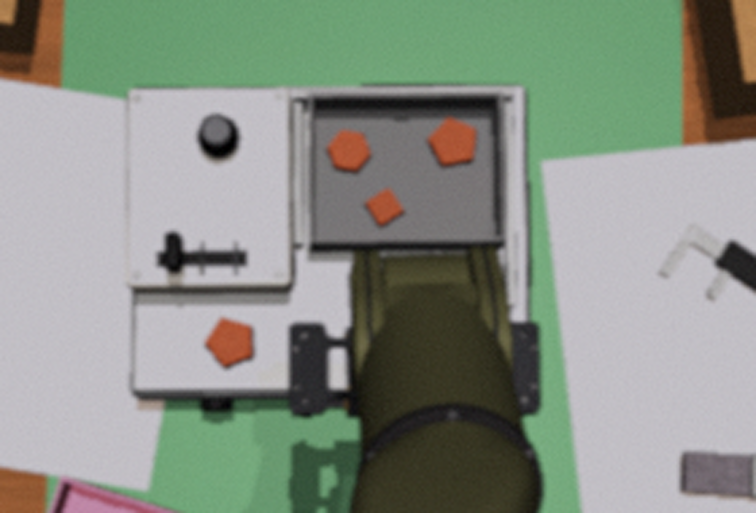

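The tray's far wall is flush with the stop (crop row ~97), its rim centre is at (0.670,-0.034) against a predicted home of (0.671,-0.034), and its yaw matches. The paddle is at (0.581, 0.171), crop (173,253). I'll go to its left side.

Request:
play_rows([
  {"travel": [0.43, -0.9, 0], "delta_rot": [0, 0, 0.001], "gripper": -1},
  {"travel": [0.43, -0.9, 0], "delta_rot": [0, 0, 0.001], "gripper": -1},
  {"travel": [0.43, -0.9, 0], "delta_rot": [0, 0, 0.001], "gripper": -1},
  {"travel": [0.43, -0.9, 0], "delta_rot": [0, 0, 0.001], "gripper": -1},
])

```text
clock: 8.88
tool_pos: [0.5214, 0.1036, 0.228]
eef_rot: [1.0, 0.012, 0.0, -0.0]
contact_force: [-0.3, 0.2, -0.2]
opening: 0.005
```

Request:
play_rows([
  {"travel": [0.44, -0.885, 0], "delta_rot": [0, 0, 0], "gripper": -1},
  {"travel": [0.44, -0.885, 0], "delta_rot": [0, 0, 0], "gripper": -1},
  {"travel": [0.44, -0.885, 0], "delta_rot": [0, 0, 0], "gripper": -1},
  {"travel": [0.44, -0.885, 0], "delta_rot": [0, 0, 0], "gripper": -1},
  {"travel": [0.44, -0.885, 0.2], "delta_rot": [0, 0, 0], "gripper": -1},
  {"travel": [0.44, -0.885, 0.2], "delta_rot": [0, 0, 0], "gripper": -1},
])

```text
clock: 9.62
tool_pos: [0.5824, 0.2311, 0.1965]
eef_rot: [1.0, 0.009, -0.003, 0.002]
contact_force: [-0.3, -0.3, 0.3]
opening: 0.005
```

Request:
play_rows([
  {"travel": [0, 0, 0.3], "delta_rot": [0, 0, 0], "gripper": -1},
  {"travel": [0, 0, 0.47], "delta_rot": [0, 0, 0], "gripper": -1},
  {"travel": [0, 0, 0.47], "delta_rot": [0, 0, 0], "gripper": -1},
  {"travel": [0, 0.1, 0.47], "delta_rot": [0, 0, 0], "gripper": -1},
  {"travel": [0, 0.15, 0.47], "delta_rot": [0, 0, 0], "gripper": -1},
])

```text
clock: 10.25
tool_pos: [0.5861, 0.2105, 0.1295]
eef_rot: [1.0, 0.009, 0.001, 0.0]
contact_force: [0.9, -1.0, -0.7]
opening: 0.004
```

Request:
play_rows([
  {"travel": [-0.02, 0.04, 0.015], "delta_rot": [0, 0, 0], "gripper": -1},
  {"travel": [-0.025, 0.08, 0.015], "delta_rot": [0, 0, 0], "gripper": -1},
  {"travel": [-0.025, 0.12, 0.015], "delta_rot": [0, 0, 0], "gripper": -1},
  {"travel": [-0.025, 0.16, 0.015], "delta_rot": [0, 0, 0], "gripper": -1},
  {"travel": [-0.025, 0.19, 0.015], "delta_rot": [0, 0, 0], "gripper": -1},
])

```text
clock: 10.88
tool_pos: [0.5814, 0.1876, 0.1257]
eef_rot: [1.0, 0.011, 0.0, -0.002]
contact_force: [-1.4, 10.9, 0.6]
opening: 0.002
```

Request:
play_rows([
  {"travel": [0, 0.03, 0], "delta_rot": [0, 0, 0], "gripper": -1},
  {"travel": [0, 0.06, 0], "delta_rot": [0, 0, 0], "gripper": -1},
  {"travel": [0, 0.09, 0], "delta_rot": [0, 0, 0], "gripper": -1},
  {"travel": [0, 0.12, 0], "delta_rot": [0, 0, 0], "gripper": -1},
])

```text
clock: 11.38
tool_pos: [0.5818, 0.1693, 0.1257]
eef_rot: [1.0, 0.011, 0.0, -0.002]
contact_force: [-1.4, 11.9, 0.1]
opening: 0.002
```

Request:
play_rows([
  {"travel": [0, 0.025, 0], "delta_rot": [0, 0, 0], "gripper": -1},
  {"travel": [0, 0.05, 0], "delta_rot": [0, 0, 0], "gripper": -1},
  {"travel": [0, 0.075, 0], "delta_rot": [0, 0, 0], "gripper": -1},
  {"travel": [0, 0.1, 0], "delta_rot": [0, 0, 0], "gripper": -1},
])

```text
clock: 11.88
tool_pos: [0.5824, 0.15, 0.1255]
eef_rot: [1.0, 0.01, -0.0, 0.001]
contact_force: [-0.3, 1.5, 1.4]
opening: 0.005
```

Request:
play_rows([
  {"travel": [0, 0.02, 0], "delta_rot": [0, 0, 0], "gripper": -1},
  {"travel": [0, 0.04, 0], "delta_rot": [0, 0, 0], "gripper": -1},
])

```text
clock: 12.12
tool_pos: [0.5825, 0.1445, 0.1255]
eef_rot: [1.0, 0.01, 0.0, 0.0]
contact_force: [-0.6, 1.5, 1.2]
opening: 0.004
```

Request:
play_rows([
  {"travel": [0, 0.015, 0], "delta_rot": [0, 0, 0], "gripper": -1},
  {"travel": [0, 0.03, 0], "delta_rot": [0, 0, 0], "gripper": -1},
])

```text
clock: 12.38
tool_pos: [0.5825, 0.1439, 0.1256]
eef_rot: [1.0, 0.011, 0.0, -0.002]
contact_force: [-1.6, 10.5, 0.3]
opening: 0.004
```

Request:
play_rows([
  {"travel": [0, 0.01, 0], "delta_rot": [0, 0, 0], "gripper": -1},
  {"travel": [0, 0.02, 0], "delta_rot": [0, 0, 0], "gripper": -1},
])

```text
clock: 12.62
tool_pos: [0.5825, 0.1438, 0.1256]
eef_rot: [1.0, 0.012, 0.001, -0.004]
contact_force: [-1.0, 13.8, -0.6]
opening: 0.002
```

Solid at y=0.1438, against 0.1435 predicted for the second stop. One slightly firmer push, then retreat and look.

Request:
play_rows([
  {"travel": [0, 0.015, 0], "delta_rot": [0, 0, 0], "gripper": -1},
  {"travel": [0, 0.03, 0], "delta_rot": [0, 0, 0], "gripper": -1},
])

```text
clock: 12.88
tool_pos: [0.5825, 0.1437, 0.1258]
eef_rot: [1.0, 0.014, 0.001, -0.006]
contact_force: [-2.4, 20.5, -1.2]
opening: 0.005
```

Request:
play_rows([
  {"travel": [0, -0.1, 0], "delta_rot": [0, 0, 0], "gripper": -1},
  {"travel": [0, -0.4, 0], "delta_rot": [0, 0, 0], "gripper": -1},
  {"travel": [0, -0.4, -0.4], "delta_rot": [0, 0, 0], "gripper": -1},
  {"travel": [0, -0.4, -0.8], "delta_rot": [0, 0, 0], "gripper": -1},
  {"travel": [-0.5, -0.4, -1], "delta_rot": [0, 0, 0], "gripper": -1},
  {"travel": [-1, -0.4, -1], "delta_rot": [0, 0, 0], "gripper": -1},
  {"travel": [-1, -0.4, -1], "delta_rot": [0, 0, 0], "gripper": -1},
  {"travel": [-1, -0.4, -1], "delta_rot": [0, 0, 0], "gripper": -1},
])

```text
clock: 13.88
tool_pos: [0.4298, 0.1891, 0.2758]
eef_rot: [1.0, 0.01, -0.0, 0.001]
contact_force: [1.1, 0.5, -0.4]
opening: 0.007
```

```bash
python3 m.py b
```

```text
13.875 [0.42984124 0.18907519 0.27579945] [ 9.99944812e-01  1.04708989e-02 -3.67525812e-04  7.72853746e-04] [ 1.05052417  0.52664272 -0.35526892] 0.006846678154493383
top tray_center 0.71 [302. 123.] [ 0.6722 -0.0413  0.0825]
top lever_paddle 0.69 [238. 152.] [0.5839 0.1147 0.137 ]
top housing_top 0.57 [226. 128.] [0.6489 0.1482 0.11  ]
top rim_sherd 0.44 [230. 185.] [0.5143 0.1401 0.06  ]
top rim_sherd 0.31 [235. 153.] [0.5971 0.1287 0.06  ]
top loupe 0.71 [231. 113.] [0.6881 0.1354 0.11  ]
top loupe 0.2 [314. 114.] [ 0.6869 -0.0676  0.11  ]
top paddle top 77 [0.56402498 0.11255014 0.14402155] [0.59548119 0.12564018 0.15574338] [0.58081863 0.11869698 0.15003965]
top rim 347 ((0.6691536903381348, -0.0354667603969574), (0.14026030898094177, 0.17966800928115845), 1.547768473625183)
scene tray_center 0.78 [323. 270.] [ 0.6814 -0.0309  0.0825]
scene lever_paddle 0.64 [332. 209.] [0.5764 0.1185 0.137 ]
scene housing_top 0.87 [356. 222.] [0.6476 0.1516 0.11  ]
scene rim_sherd 0.57 [318. 214.] [0.5218 0.1244 0.06  ]
scene loupe 0.42 [364. 231.] [0.6874 0.141  0.11  ]
scene paddle top 48 [0.56643753 0.11272247 0.14399984] [0.59843157 0.12747877 0.15485168] [0.58369158 0.12013705 0.14976059]
scene rim 454 ((0.6711369752883911, -0.03197573125362396), (0.1408202201128006, 0.18340155482292175), 1.4036728143692017)
```

View pics/b_scene.png

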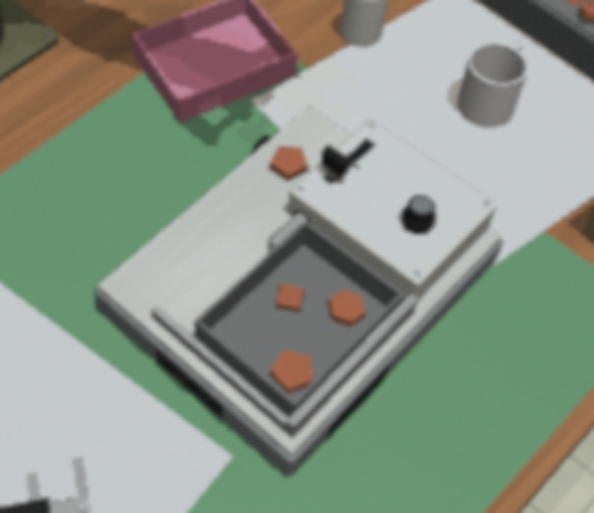

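View pics/b_top.png

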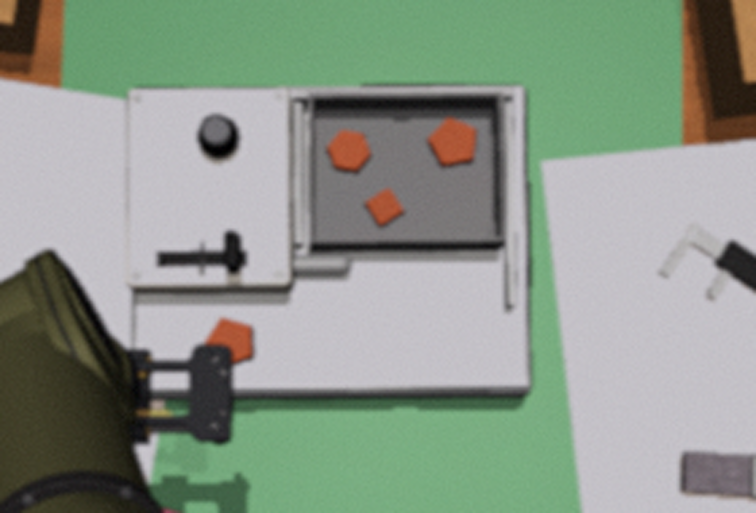

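The bolt now stands in front of the tray's near wall: top crop (320,265), scene crop (288,232). The paddle is at the far end of its slot, and the sherds, loupe and rim sherd have not moved. I'll hand in.

```bash
python3 -c "
from plant import r
print(r.finish_job())"
```

```text
the job is handed in; nothing more can be done
None
```

I pushed the tray home against the back stop, then pushed the lever past its first notch to its second stop, and handed the job in at about 14 s. No verdict was reported.

**Tray:** it went solid against the stop, with about 12 N on the tool and no further motion. The top camera puts its rim centre at (0.669, -0.035), against a predicted home of (0.671, -0.034). The scene camera gives (0.671, -0.032). It lies square in the bay with all three sherds in it.

**Lever:** it went solid at tool y = 0.1437, where 0.1435 was predicted for the second stop, holding at 20 N without moving. The paddle then measured y ≈ 0.119, as predicted. The bolt is visible in front of the tray's near wall.

**Surroundings:** the loupe and rim sherd look unmoved in the last pictures, and nothing else I saw had been disturbed. The arm was clear of everything at hand-in. The brush was not re-measured, and neither were the caliper, mug and bottle; the arm kept well away from all four.

**Disagreements:** the trained networks' points scattered by up to about 2 cm, and some hits were on other things. I relied on the depth-map fits, which agreed with each other to about 4 mm.

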